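# Press the sample caps home, most volatile first

## Robot

A 6-joint arm with a two-finger parallel gripper is mounted at the origin on the work surface. World frame = base frame: x ahead of the robot, y to its left, z up, the work surface at z = 0. Lengths are in m, angles in degrees, forces in N, time in s.
With the tool pointing down it reaches from about 0.35 to 0.95 m from the base axis. Payload 17.4 kg.
Tool frame: the origin (TCP) lies on the centre line of the jaws, within the pads' length; the fingertips stand 14 mm ahead of it and the grasp point (between the pads) lies 5 mm behind it (arm.tips_ahead is the distance from the TCP to the fingertips, in m); z points along the fingers, y is the line along which they close (so a half turn about z gives the same grasp; the last joint's range is limited). The gripper opens to 93 mm and grips with 3 to 60 N. Pads are 15 mm wide; open, the fingers measure 128 mm over their backs; the gripper's body (75 mm by 188 mm) begins 65 mm behind the grasp point.
Start: joints at [-77.452, 6.646, 82.598, -0, 90.757, -2.166], TCP at [0.171, -0.653, 0.233] pointing down, gripper open.
Joint ranges: [-162.19, 162.19], [-47.58, 125.68], [4.15, 143.07], [-65.23, 245.23], [0.69, 171.88], [-170.13, 170.13]. Speed limits (degrees/s): [108.29, 108.29, 127.2, 180, 180, 180].

## Interface

Orientations are given as [roll, pitch, yaw] about the fixed x, y, z axes, in that order (R = Rz(yaw) Ry(pitch) Rx(roll)).
In Python, from station import arm, cams, finder gives the robot as it stands.
- The arm moves only by the tool play_rows, never from a script. Its argument "increments" is a list of rows, each an object with "linear": the shift along the tool's x, y, z in mm, a list of three; "rotation": the turn, a rotation vector about the tool's x, y, z in degrees, a list of three. A call has 1 to 5 rows; each row shifts and turns the commanded pose from where the row before left it, along the tool's axes as they then stand; what a row does not reach is not made up. A row lasts 1/8 s, in which the tool goes at most 62.5 mm and 10.7 degrees, less where a joint would pass 70% of its speed; a pose out of reach is approached as far as the arm can. A call with a gripper value outside its range is refused whole. "hand" is the closure in counts, from 0 (fully open) to 255 (shut), set as the call begins (left out, the last holds). The fingers move at their own pace and stop on an object; "squeeze" is the grip in N (left out, the last holds). Time passes only in rows, so rows that do not move let the fingers close. It gives the time, the measured TCP pose, the force, the opening and the grip force at its end, in the units of the state.
- arm.sense(): the state, without advancing time (a new reading comes with each control period).
- cams.read_camera(name): name is "scene" or "side" or "wrist"; returns (picture, depth): 420x560x3 uint8, blue, green, red; 420x560 float32, m along the optical axis (not along the pixel's ray), 0 where there is no reading.
- cams.calibration(name): a dict with "vfov" (degrees; the focal length in pixels is half the picture's height over the tangent of half this angle, whatever the lens; pixels are square), "cx", "cy" (the principal point, pixels), "k1" (the pictures are not rectified: a ray, as slopes to the right and down, at radius r is drawn at 1 + k1 r^2 times it, then the intrinsics apply), "T" (4x4, takes a point from camera to world coordinates); the wrist camera has in their place "hand_eye" (4x4, takes a point from camera to tool coordinates, whose origin is the TCP and whose axes are the flange's). Camera axes: x right, y up, looking along -z (the intrinsics and any distortion apply to the point x, -y, -z); pixel columns grow to the right and rows downward; lengths in m; the calibration is good to about 2 mm. A picture is of the moment at which its call begins: read the wrist's pose just before it. calibration takes no time and is no camera call.
- arm.job_done(): hands the job in; it is judged then, once.
Trained networks look in the newest picture that a camera, given by its name, has taken for a name from the list of things; names that differ only in an ending like _2 or _b are one class to them, and where a whole thing is asked for, a point or a joint stands for the part that bears it (a point fixed in the world has none). Each returns a list of dicts, best first, with "score" (0 to 1); they miss things now and then, are a little off and sometimes report something else, mostly with a low value. They report only what shows in the picture. A call takes as long as a camera call. They do not tell look-alikes from the thing itself.
- finder.boxes_of(camera, label): "box" ([centre column, centre row, width, height] as shares, 0 to 1, of the picture: columns of its width, rows of its height, round what is visible of it).
The state is a dict: "clock": time; "joint_positions": joint angles; "joint_vel": joint speeds; "joint_efforts": joint torques, N m; "ee_pos": TCP position; "orientation": TCP orientation; "contact_force": force on the tool from outside, world axes, zero at the start; "moment": the same for the moment, N m; "grip_width": opening from 0.0 (shut) to 1.0 (fully open); "grip_force": force on a finger pad.
Only numpy, scipy, OpenCV 4.12 (cv2) and the standard library are available. Lean on these libraries where they do the work, as an engineer would, in place of code of your own. Each camera call takes 0.05 s, during which the arm holds its last target. There are 200 camera calls.

## Task

Close three of the blend samples, most volatile first: with the fingertips gently press the red cap fully home onto its bottle, then the yellow cap, then the blue cap. The green-capped sample is still waiting for its last ingredient, so leave its cap raised. Only press: do not grip, lift, shift or tip any bottle, and leave the other things on the bench where they are.

Things in the scene. Friction and masses are not known exactly. Their poses are not given: they have to be found in the camera images.
- bottle_red: amber sample bottle carrying the red cap (loose, 0.16 kg; glass body 56 mm diameter with a white label, 49 mm high to the shoulder top, then an 18 mm neck; on it a red plastic cap 40 mm in diameter, 16 mm high). Origin: centre of its underside, on the bench (z = 0); z up.
- cap_red (a joint): how far the red cap is pushed down, m: 0 = fully raised, 0.012 = fully home against a hard stop; starts between 0 and 0.004. It slides straight down the bottle's neck against about 4 N of steady friction (so the soft dome on its top sinks about 2 mm first), has no spring and stays where it is left.
- cap_red_top (a point): centre of the flat top of the red cap's soft rubber dome (30 mm diameter, standing 8 mm above the cap; it springs, sinking 1 mm per 2 N, 6 mm at most, then hard). Unpressed, this top is 88 mm above the bench with the cap fully raised (joint 0) and 76 mm with it home (joint 0.012); pressed down to 72 mm, about 8 N, the cap is home.
- bottle_yellow: amber sample bottle carrying the yellow cap (loose, 0.16 kg; glass body 56 mm diameter with a white label, 49 mm high to the shoulder top, then an 18 mm neck; on it a yellow plastic cap 40 mm in diameter, 16 mm high). Origin: centre of its underside, on the bench (z = 0); z up.
- cap_yellow (a joint): how far the yellow cap is pushed down, m: 0 = fully raised, 0.012 = fully home against a hard stop; starts between 0 and 0.004. It slides straight down the bottle's neck against about 4 N of steady friction (so the soft dome on its top sinks about 2 mm first), has no spring and stays where it is left.
- cap_yellow_top (a point): centre of the flat top of the yellow cap's soft rubber dome (30 mm diameter, standing 8 mm above the cap; it springs, sinking 1 mm per 2 N, 6 mm at most, then hard). Unpressed, this top is 88 mm above the bench with the cap fully raised (joint 0) and 76 mm with it home (joint 0.012); pressed down to 72 mm, about 8 N, the cap is home.
- bottle_blue: amber sample bottle carrying the blue cap (loose, 0.16 kg; glass body 56 mm diameter with a white label, 49 mm high to the shoulder top, then an 18 mm neck; on it a blue plastic cap 40 mm in diameter, 16 mm high). Origin: centre of its underside, on the bench (z = 0); z up.
- cap_blue (a joint): how far the blue cap is pushed down, m: 0 = fully raised, 0.012 = fully home against a hard stop; starts between 0 and 0.004. It slides straight down the bottle's neck against about 4 N of steady friction (so the soft dome on its top sinks about 2 mm first), has no spring and stays where it is left.
- cap_blue_top (a point): centre of the flat top of the blue cap's soft rubber dome (30 mm diameter, standing 8 mm above the cap; it springs, sinking 1 mm per 2 N, 6 mm at most, then hard). Unpressed, this top is 88 mm above the bench with the cap fully raised (joint 0) and 76 mm with it home (joint 0.012); pressed down to 72 mm, about 8 N, the cap is home.
- bottle_green: amber sample bottle carrying the green cap (loose, 0.16 kg; glass body 56 mm diameter with a white label, 49 mm high to the shoulder top, then an 18 mm neck; on it a green plastic cap 40 mm in diameter, 16 mm high). Origin: centre of its underside, on the bench (z = 0); z up.
- cap_green (a joint): how far the green cap is pushed down, m: 0 = fully raised, 0.012 = fully home against a hard stop; starts between 0 and 0.004. It slides straight down the bottle's neck against about 4 N of steady friction (so the soft dome on its top sinks about 2 mm first), has no spring and stays where it is left. Bystander: must stay raised.
- cap_green_top (a point): centre of the flat top of the green cap's soft rubber dome (30 mm diameter, standing 8 mm above the cap; it springs, sinking 1 mm per 2 N, 6 mm at most, then hard). Unpressed, this top is 88 mm above the bench with the cap fully raised (joint 0) and 76 mm with it home (joint 0.012); pressed down to 72 mm, about 8 N, the cap is home.
- weight: bystander: loose brass knobbed balance weight, 32 mm diameter, 48 mm high, 0.2 kg. Origin: centre of its underside; z up. (The fixed equipment along the back and the sides is at most 105 mm high.)
- beaker: bystander: loose small glass beaker, open at the top, 48 mm diameter, 58 mm high. Origin: centre of its underside; z up.
- dropper: bystander: loose slim amber bottle with black cap, 32 mm diameter, 75 mm high. Origin: centre of its underside; z up.
Not all that is in view belongs to the job. What is shaped like the bottle_yellow but pink or purple is not meant.

How it is judged (in metres and radians):
On the way, in this order (a step that is already met when the one before it is completed fails the run):
1. the red cap is pressed home (value of joint cap_red above 0.0095 m), for 0.1 s.
2. the yellow cap is pressed home (value of joint cap_yellow above 0.0095 m), for 0.1 s.
3. the blue cap is pressed home (value of joint cap_blue above 0.0095 m), for 0.1 s.
At the end, for the whole second after the job is handed in: The red, yellow and blue caps are home (pushed more than 9.5 mm of their 12 mm) and were closed in that order; the green cap is still raised (less than 6 mm); all four bottles stand upright at rest within 20 mm of where they started, and so do the weight, beaker and slim bottle (value of joint each of cap_red, cap_yellow, cap_blue above 0.0095 m and value of joint cap_green below 0.006 m and distance of each of bottle_red, bottle_yellow, bottle_blue, bottle_green, weight, beaker, dropper from where it was at the start of the episode below 0.02 m and angle between each of bottle_red, bottle_yellow, bottle_blue, bottle_green, weight, beaker, dropper's own z axis and vertical below 0.1 rad and linear speed of each of bottle_red, bottle_yellow, bottle_blue, bottle_green below 0.02 m/s); the robot touches nothing.
It fails at once if a cap is pressed down (past 6 mm) before the one ahead of it in the order red, yellow, blue is home ((value of joint cap_yellow above 0.006 m and not (value of joint cap_red above 0.0095 m)) or (value of joint cap_blue above 0.006 m and not (value of joint cap_yellow above 0.0095 m))).
It fails at once if the green cap is pressed down (past 6 mm) (value of joint cap_green above 0.006 m).
It fails at once if a sample bottle is lifted (8 mm), tipped (0.25 rad) or shifted (20 mm) (height (world z) of any of bottle_red, bottle_yellow, bottle_blue, bottle_green above 0.008 m or angle between any of bottle_red, bottle_yellow, bottle_blue, bottle_green's own z axis and vertical above 0.25 rad or distance of any of bottle_red, bottle_yellow, bottle_blue, bottle_green from where it was at the start of the episode above 0.02 m).
It fails at once if a cap or its bottle is pressed with more than 20 N (contact force between the fingers and bottle_red above 20 N or contact force between the fingers and bottle_yellow above 20 N or contact force between the fingers and bottle_blue above 20 N or contact force between the fingers and bottle_green above 20 N).
It fails at once if the weight, beaker or slim bottle is moved more than 20 mm or tipped over (distance of any of weight, beaker, dropper from where it was at the start of the episode above 0.02 m or angle between any of weight, beaker, dropper's own z axis and vertical above 0.5 rad).
It also fails if it takes over 48 s, if anything falls off the work surface, if the arm or the gripper's body presses on something with over 40 N, if the wrist force passes 120 N, or if a joint passes its speed limit or range.

## Working session

There is one attempt and no reset: what is moved stays moved. The work goes in short steps, Python scripts to look and compute and a tool call to move; the robot and the scene stay as the last step left them, time stands still between calls to the robot, and variables do not carry over. Pictures are saved under pics/ and viewed, at most 10 in all, crops included, and the job is handed in when it is done.

Besides the shell and the picture viewer there is one more tool, called after "Emit:" as a command line: name --argument value ..., lists and objects as JSON in quotes. play_rows: Moves the arm, as the interface text tells. Its arguments: {"type":"object","properties":{"increments":{"type":"array"},"hand":{"type":"number"},"squeeze":{"type":"number"}},"required":["increments"]}

```bash
mkdir -p pics
cat > h.py <<'E'
import numpy as np, cv2
from scipy.spatial.transform import Rotation as R
from station import arm, cams, finder
def K(c):
    f=210/np.tan(np.radians(c['vfov'])/2); return f
def T_of(name,c,s=None):
    if 'T' in c: return np.array(c['T'])
    M=np.eye(4); M[:3,:3]=R.from_euler('xyz',s['orientation'],degrees=True).as_matrix(); M[:3,3]=s['ee_pos']
    return M@np.array(c['hand_eye'])
def cloud(name):
    """picture, depth, world xyz per pixel"""
    s=arm.sense(); im,d=cams.read_camera(name); c=cams.calibration(name); f=K(c)
    v,u=np.mgrid[0:420,0:560].astype(float)
    p=np.stack([u.ravel(),v.ravel()],1)[:,None]
    A=np.array([[f,0,c['cx']],[0,f,c['cy']],[0,0,1]])
    q=cv2.undistortPoints(p,A,np.array([c['k1'],0,0,0,0.]))[:,0].reshape(420,560,2)
    P=np.stack([q[...,0]*d,-q[...,1]*d,-d],-1)
    T=T_of(name,c,s); W=P@T[:3,:3].T+T[:3,3]
    W[d<=0]=np.nan
    return im,d,W
E
python3 - <<'E'
from h import *
print(arm.sense())
for n in ['scene','side']:
    im,d,W=cloud(n); cv2.imwrite(f'pics/{n}.png',im); np.save(f'{n}_W.npy',W)
    for l in ['bottle_red','bottle_yellow','bottle_blue','bottle_green','weight','beaker','dropper']:
        for b in finder.boxes_of(n,l)[:3]:
            x=np.array(b['box'])*[560,420,560,420]; print(n,l,round(b['score'],2),x.round())
E
```

```text
{'clock': 0.0, 'joint_positions': array([-7.74504600e+01,  6.67317975e+00,  8.26342427e+01, -1.01660545e-03,
        9.07556228e+01, -2.16441160e+00]), 'joint_vel': array([-0.07780396,  0.02795127,  0.06228315, -0.03545898, -0.10904948,
       -0.01098995]), 'joint_efforts': array([ 5.45153089e-04, -7.21269536e+01, -6.22601295e+01,  7.80789158e-02,
        2.37804197e-02, -4.50452842e-05]), 'ee_pos': array([ 0.17140909, -0.65269048,  0.23193258]), 'orientation': array([-1.79936961e+02, -1.36523099e-03,  1.47139380e+01]), 'contact_force': array([-0.49371652,  1.25061515,  0.39277858]), 'moment': array([-0.00536241, -0.00165994,  0.06136195]), 'grip_force': 0.0, 'grip_width': 1.0010554663187607}
scene bottle_red 0.58 [253. 215.  21.  36.]
scene bottle_yellow 0.97 [417. 217.  24.  40.]
scene bottle_yellow 0.62 [396. 276.  28.  41.]
scene bottle_yellow 0.57 [382. 237.  25.  38.]
scene bottle_blue 0.7 [338. 209.  22.  38.]
scene bottle_green 0.71 [203. 179.  18.  33.]
scene bottle_green 0.27 [340. 198.  19.  18.]
scene weight 0.49 [268. 263.   6.  20.]
scene weight 0.37 [254. 202.  13.  13.]
scene beaker 0.82 [441. 261.  23.  29.]
scene beaker 0.38 [340. 196.  15.  10.]
scene dropper 0.51 [151. 183.  15.  28.]
side bottle_red 0.58 [278. 206.  25.  34.]
side bottle_yellow 0.81 [336. 308.  28.  52.]
side bottle_yellow 0.79 [228. 303.  30.  45.]
side bottle_yellow 0.68 [287. 281.  29.  41.]
side bottle_blue 0.87 [313. 248.  25.  41.]
side bottle_green 0.6 [312. 173.  22.  29.]
side weight 0.58 [231. 228.  11.  21.]
side beaker 0.8 [261. 337.  24.  45.]
side dropper 0.7 [294. 158.   9.  23.]
side dropper 0.63 [311. 249.  24.  44.]
```

View pics/scene.png

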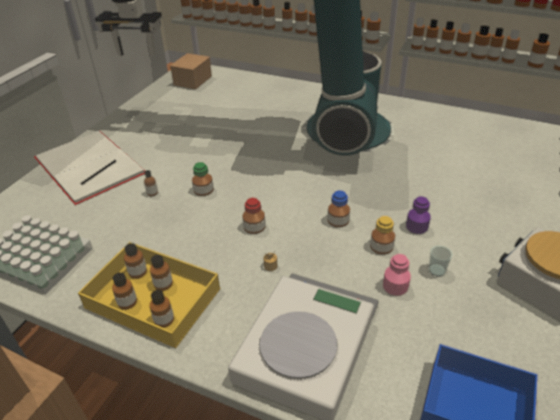

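View pics/side.png

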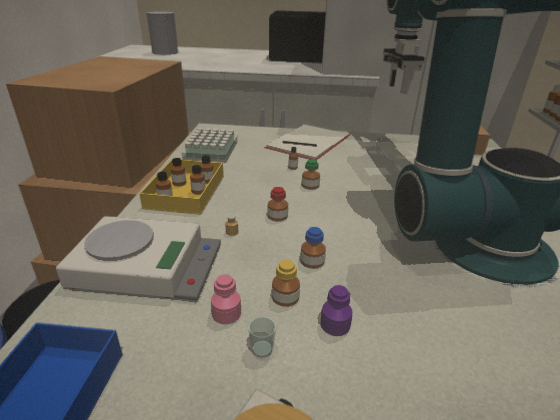

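Scene view: red bottle (253,215), blue (339,208), green (203,178), amber bottle with yellow cap (383,235). Two look-alikes, all pink (398,274) and all purple (419,215), are not meant. Only the one at (383,235), side view (286,282), has an amber body and a yellow cap. Weight is at (270,261), beaker (440,261), dropper (151,183). Next I'll measure positions and make one enlarged crop to confirm.

Run:
```python
from h import *
pix={'scene':dict(red=(253,207),yellow=(384,224),blue=(340,200),green=(202,171),pink=(400,265),purple=(420,206),weight=(270,260),beaker=(440,261),dropper=(151,182)),
'side':dict(red=(278,195),yellow=(287,270),blue=(314,236),green=(312,166),pink=(225,287),purple=(338,298),weight=(232,226),beaker=(262,335),dropper=(294,158))}
for n in pix:
    im=cv2.imread(f'pics/{n}.png'); W=np.load(f'{n}_W.npy')
    for k,(u,v) in pix[n].items():
        w=W[v-22:v+32,u-22:u+22].reshape(-1,3); c=np.nanmedian(W[v-2:v+3,u-2:u+3].reshape(-1,3),0)
        w=w[np.linalg.norm(w[:,:2]-c[:2],axis=1)<.035]
        zt=np.nanmax(w[:,2]); t=w[w[:,2]>np.nanpercentile(w[:,2],99)-.006]
        body=w[w[:,2]>.02]
        print(n,k,'c',c.round(3),'ztop',zt.round(3),'top',t[:,:2].mean(0).round(3),len(t),'mid',((body.min(0)+body.max(0))/2)[:2].round(3),'ext',np.ptp(body,axis=0).round(3))
a=cv2.resize(cv2.imread('pics/scene.png')[165:305,180:460],None,fx=2.8,fy=2.8,interpolation=cv2.INTER_CUBIC)
cv2.imwrite('pics/crop.png',a)
```

```text
scene red c [ 0.557 -0.061  0.077] ztop 0.086 top [ 0.546 -0.069] 91 mid [ 0.549 -0.068] ext [0.05  0.056 0.066]
scene yellow c [0.506 0.242 0.084] ztop 0.089 top [0.496 0.242] 104 mid [0.5   0.242] ext [0.047 0.057 0.068]
scene blue c [0.457 0.121 0.078] ztop 0.089 top [0.444 0.116] 84 mid [0.449 0.116] ext [0.047 0.057 0.069]
scene green c [ 0.471 -0.254  0.075] ztop 0.088 top [ 0.463 -0.266] 70 mid [ 0.465 -0.263] ext [0.055 0.051 0.068]
scene pink c [0.617 0.305 0.082] ztop 0.091 top [0.604 0.302] 131 mid [0.609 0.301] ext [0.047 0.055 0.071]
scene purple c [0.409 0.304 0.08 ] ztop 0.092 top [0.395 0.304] 86 mid [0.4   0.304] ext [0.046 0.054 0.072]
scene weight c [0.66  0.027 0.03 ] ztop 0.047 top [0.658 0.027] 15 mid [0.652 0.024] ext [0.033 0.031 0.027]
scene beaker c [0.543 0.379 0.052] ztop 0.061 top [0.534 0.378] 68 mid [0.528 0.376] ext [0.035 0.047 0.041]
scene dropper c [ 0.531 -0.38   0.045] ztop 0.077 top [ 0.527 -0.391] 27 mid [ 0.53  -0.389] ext [0.028 0.032 0.057]
side red c [ 0.539 -0.052  0.076] ztop 0.088 top [ 0.541 -0.066] 60 mid [ 0.542 -0.061] ext [0.055 0.04
[... 182 characters left out ...]
id [0.44  0.124] ext [0.056 0.045 0.069]
side green c [ 0.456 -0.249  0.075] ztop 0.087 top [ 0.458 -0.261] 45 mid [ 0.458 -0.257] ext [0.054 0.049 0.067]
side pink c [0.596 0.317 0.081] ztop 0.09 top [0.6   0.305] 158 mid [0.601 0.309] ext [0.056 0.046 0.07 ]
side purple c [0.393 0.319 0.082] ztop 0.09 top [0.391 0.308] 174 mid [0.391 0.312] ext [0.056 0.047 0.07 ]
side weight c [0.644 0.038 0.029] ztop 0.049 top [0.647 0.032] 15 mid [0.648 0.027] ext [0.029 0.029 0.029]
side beaker c [0.52  0.361 0.022] ztop 0.06 top [0.521 0.368] 137 mid [0.521 0.374] ext [0.047 0.041 0.04 ]
side dropper c [ 0.518 -0.377  0.042] ztop 0.077 top [ 0.523 -0.386] 14 mid [ 0.522 -0.381] ext [0.029 0.024 0.056]
```

View pics/crop.png

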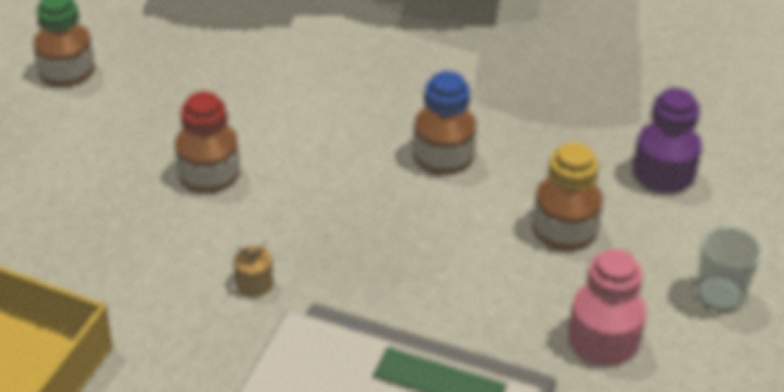

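The crop confirms it. The amber bottle with the yellow cap is at scene (383,235), and pink and purple are the look-alikes. The two cameras agree within about 5 mm: red (0.543,-0.067), yellow (0.494,0.243), blue (0.442,0.118). Tops read about 88 mm, as expected. I'll move above red with the jaws shut.

Emit:
play_rows --increments '[{"linear": [42, -39, 0], "rotation": [0, 0, 0]}, {"linear": [42, -39, 0], "rotation": [0, 0, 0]}, {"linear": [42, -39, 0], "rotation": [0, 0, 0]}, {"linear": [42, -39, 0], "rotation": [0, 0, 0]}, {"linear": [42, -39, 0], "rotation": [0, 0, 0]}]' --hand 255 --squeeze 5

```text
clock: 1.42
ee_pos: [0.3257, -0.4093, 0.2328]
orientation: [180.0, -0.0, 14.7]
contact_force: [0.1, -0.5, 0.4]
grip_width: 0.514
grip_force: 0.0
```

Emit:
play_rows --increments '[{"linear": [42, -39, 0], "rotation": [0, 0, 0]}, {"linear": [42, -39, 0], "rotation": [0, 0, 0]}, {"linear": [42, -39, 0], "rotation": [0, 0, 0]}, {"linear": [42, -39, 0], "rotation": [0, 0, 0]}, {"linear": [42, -39, 0], "rotation": [0, 0, 0]}]'

```text
clock: 2.05
ee_pos: [0.4793, -0.1672, 0.233]
orientation: [180.0, -0.0, 14.7]
contact_force: [0.5, -1.9, -0.1]
grip_width: 0.011
grip_force: 0.0
```

Emit:
play_rows --increments '[{"linear": [42, -39, 0], "rotation": [0, 0, 0]}, {"linear": [0, 0, 0], "rotation": [0, 0, 0]}, {"linear": [0, 0, 0], "rotation": [0, 0, 0]}, {"linear": [0, 0, 0], "rotation": [0, 0, 0]}]'

```text
clock: 2.55
ee_pos: [0.5089, -0.1216, 0.2328]
orientation: [180.0, -0.0, 14.6]
contact_force: [0.2, 0.1, 0.2]
grip_width: 0.009
grip_force: 0.0
```

```bash
cat > top.py <<'E'
from h import *
import sys
def top(im,W,g,r=.02):
    m=(W[...,2]>.078)&(W[...,2]<.095)&(np.linalg.norm(W[...,:2]-g,axis=2)<r)
    t=W[m]; return len(t),((t.min(0)+t.max(0))/2).round(4),t.mean(0).round(4),np.ptp(t,axis=0).round(3)
def go(g,name):
    im,d,W=cloud('wrist'); cv2.imwrite(f'pics/{name}.png',im)
    s=arm.sense(); print(top(im,W,g,.025)); p=s['ee_pos']; print(p,arm.tips_ahead)
    Rm=R.from_euler('xyz',s['orientation'],degrees=True).as_matrix()
    n,mid,mean,_=top(im,W,g,.025)
    print('tool shift mm (to mean)',((Rm.T@(np.r_[mean[:2],p[2]]-p))*1000).round(1))
if __name__=='__main__': go(np.array([float(sys.argv[1]),float(sys.argv[2])]),sys.argv[3])
E
python3 top.py .543 -.067 wr1
```

```text
(921, array([ 0.5463, -0.0706,  0.0825]), array([ 0.5451, -0.0707,  0.0841]), array([0.031, 0.029, 0.009]))
[ 0.50889248 -0.12162541  0.23276918] 0.014
tool shift mm (to mean) [ 47.9 -40.1  -0. ]
```

View pics/wr1.png

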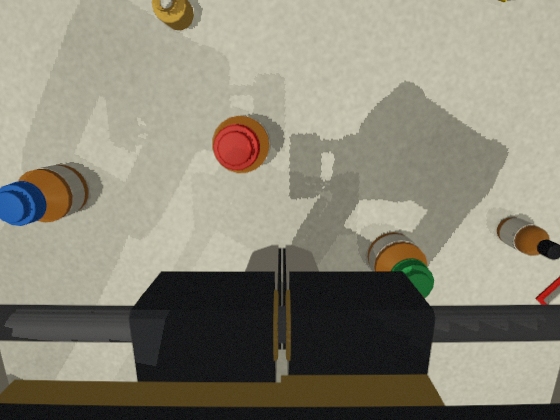

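The wrist view shows the red dome at (237,146), blue at (15,203), green at (412,280), and the shut fingertips at (282,250). The wrist fix (0.545,-0.070) agrees with the others. I'll go over it and come down to about 10 mm above.

Emit:
play_rows --increments '[{"linear": [47, -39, 0], "rotation": [0, 0, 0]}, {"linear": [0, 0, 40], "rotation": [0, 0, 0]}, {"linear": [0, 0, 50], "rotation": [0, 0, 0]}, {"linear": [0, 0, 30], "rotation": [0, 0, 0]}, {"linear": [0, 0, 0], "rotation": [0, 0, 0]}]'

```text
clock: 3.22
ee_pos: [0.5436, -0.0716, 0.1108]
orientation: [-179.9, 0.2, 14.6]
contact_force: [0.4, -0.3, 0.9]
grip_width: 0.006
grip_force: 0.0
```

Emit:
play_rows --increments '[{"linear": [0, 0, 0], "rotation": [0, 0, 0]}, {"linear": [0, 0, 0], "rotation": [0, 0, 0]}]'

```text
clock: 3.48
ee_pos: [0.5455, -0.0713, 0.1144]
orientation: [179.9, -0.1, 14.7]
contact_force: [0.1, -0.1, 0.2]
grip_width: 0.004
grip_force: 0.0
```

Emit:
play_rows --increments '[{"linear": [0, 0, 5], "rotation": [0, 0, 0]}, {"linear": [0, 0, 4], "rotation": [0, 0, 0]}, {"linear": [0, 0, 3], "rotation": [0, 0, 0]}, {"linear": [0, 0, 3], "rotation": [0, 0, 0]}, {"linear": [0, 0, 0], "rotation": [0, 0, 0]}]'

```text
clock: 4.1
ee_pos: [0.5449, -0.0709, 0.0977]
orientation: [-180.0, -0.0, 14.7]
contact_force: [-0.9, -0.6, 1.8]
grip_width: 0.006
grip_force: 1.3
```

Emit:
play_rows --increments '[{"linear": [0, 0, 0], "rotation": [0, 0, 0]}, {"linear": [0, 0, 0], "rotation": [0, 0, 0]}]'

```text
clock: 4.35
ee_pos: [0.5449, -0.0709, 0.0978]
orientation: [180.0, -0.0, 14.7]
contact_force: [0.1, -0.6, 2.5]
grip_width: 0.008
grip_force: 1.2
```

Contact shows about 2 N at tip height 84 mm, which fits the expected dome height. I'll press on slowly.

Emit:
play_rows --increments '[{"linear": [0, 0, 2], "rotation": [0, 0, 0]}, {"linear": [0, 0, 2], "rotation": [0, 0, 0]}, {"linear": [0, 0, 2], "rotation": [0, 0, 0]}, {"linear": [0, 0, 2], "rotation": [0, 0, 0]}, {"linear": [0, 0, 0], "rotation": [0, 0, 0]}]'

```text
clock: 4.97
ee_pos: [0.5448, -0.0709, 0.0895]
orientation: [-180.0, 0.0, 14.7]
contact_force: [-1.2, 0.3, 3.2]
grip_width: 0.002
grip_force: 1.7
```

Emit:
play_rows --increments '[{"linear": [0, 0, 2], "rotation": [0, 0, 0]}, {"linear": [0, 0, 1], "rotation": [0, 0, 0]}, {"linear": [0, 0, 0], "rotation": [0, 0, 0]}, {"linear": [0, 0, 0], "rotation": [0, 0, 0]}]'

```text
clock: 5.48
ee_pos: [0.545, -0.0709, 0.0869]
orientation: [180.0, -0.0, 14.7]
contact_force: [-2.8, 1.1, 7.6]
grip_width: 0.003
grip_force: 3.3
```

Red is home: 7.6 N, well above the 4 N friction, at tip height 73 mm. I'll lift and go to short of yellow for a look.

Emit:
play_rows --increments '[{"linear": [0, 0, -10], "rotation": [0, 0, 0]}, {"linear": [0, 0, -50], "rotation": [0, 0, 0]}, {"linear": [0, 0, -60], "rotation": [0, 0, 0]}, {"linear": [-3, -52, 0], "rotation": [0, 0, 0]}, {"linear": [-3, -52, 0], "rotation": [0, 0, 0]}]'

```text
clock: 6.1
ee_pos: [0.5123, 0.0289, 0.2075]
orientation: [180.0, -0.1, 14.6]
contact_force: [0.7, 0.3, -0.1]
grip_width: 0.0
grip_force: 0.0
```

Emit:
play_rows --increments '[{"linear": [-3, -52, 0], "rotation": [0, 0, 0]}, {"linear": [-3, -52, 0], "rotation": [0, 0, 0]}, {"linear": [-3, -52, 0], "rotation": [0, 0, 0]}, {"linear": [-3, -52, 0], "rotation": [0, 0, 0]}, {"linear": [0, 0, 0], "rotation": [0, 0, 0]}]'

```text
clock: 6.72
ee_pos: [0.447, 0.2287, 0.2068]
orientation: [-180.0, 0.0, 14.9]
contact_force: [-0.8, -0.5, 0.8]
grip_width: 0.008
grip_force: 0.0
```

Emit:
play_rows --increments '[{"linear": [0, 0, 0], "rotation": [0, 0, 0]}, {"linear": [0, 0, 0], "rotation": [0, 0, 0]}]'

```text
clock: 6.98
ee_pos: [0.4486, 0.2254, 0.2067]
orientation: [180.0, -0.0, 14.6]
contact_force: [1.0, -0.6, 0.3]
grip_width: 0.007
grip_force: 0.0
```

```bash
python3 top.py .495 .242 wr2
python3 - <<'E'
from h import *
im,d,W=cloud('scene')
for n,g in dict(red=(.546,-.069),yellow=(.496,.242),blue=(.444,.116),green=(.463,-.266)).items():
    w=W[np.linalg.norm(W[...,:2]-g,axis=2)<.02]; w=w[w[:,2]<.1]; print(n,w[:,2].max().round(4))
E
```

```text
(1445, array([0.4948, 0.2416, 0.083 ]), array([0.4952, 0.2415, 0.0841]), array([0.038, 0.037, 0.01 ]))
[0.44860807 0.22534848 0.2066995 ] 0.014
tool shift mm (to mean) [49.2 -3.9  0. ]
red 0.0796
yellow 0.0882
blue 0.0911
green 0.0876
```

View pics/wr2.png

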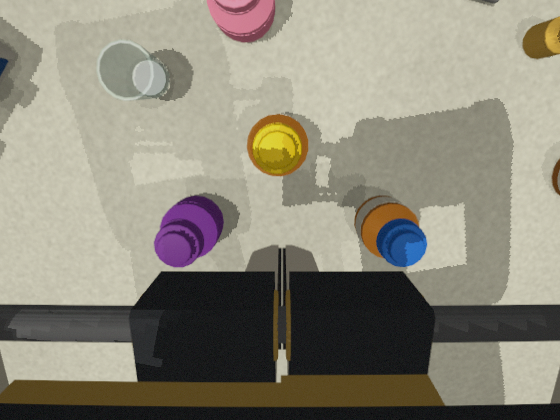

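The wrist view shows the yellow dome at (278,145), directly ahead of the tips, with purple at (180,240) and blue at (402,242). The scene camera shows red is now lower (about 80 mm raw maximum against 87 before). I'll go down on yellow.

Emit:
play_rows --increments '[{"linear": [49, -4, 0], "rotation": [0, 0, 0]}, {"linear": [0, 0, 40], "rotation": [0, 0, 0]}, {"linear": [0, 0, 40], "rotation": [0, 0, 0]}, {"linear": [0, 0, 13], "rotation": [0, 0, 0]}, {"linear": [0, 0, 0], "rotation": [0, 0, 0]}]'

```text
clock: 7.7
ee_pos: [0.4947, 0.2422, 0.1139]
orientation: [180.0, 0.0, 14.7]
contact_force: [0.2, -0.2, 0.2]
grip_width: 0.009
grip_force: 0.0
```

Emit:
play_rows --increments '[{"linear": [0, 0, 0], "rotation": [0, 0, 0]}, {"linear": [0, 0, 5], "rotation": [0, 0, 0]}, {"linear": [0, 0, 4], "rotation": [0, 0, 0]}, {"linear": [0, 0, 0], "rotation": [0, 0, 0]}, {"linear": [0, 0, 0], "rotation": [0, 0, 0]}]'

```text
clock: 8.32
ee_pos: [0.4946, 0.2426, 0.1047]
orientation: [-180.0, -0.0, 14.7]
contact_force: [0.4, 0.1, 0.5]
grip_width: 0.005
grip_force: 0.0
```

Emit:
play_rows --increments '[{"linear": [0, 0, 3], "rotation": [0, 0, 0]}, {"linear": [0, 0, 3], "rotation": [0, 0, 0]}, {"linear": [0, 0, 3], "rotation": [0, 0, 0]}, {"linear": [0, 0, 0], "rotation": [0, 0, 0]}, {"linear": [0, 0, 0], "rotation": [0, 0, 0]}]'

```text
clock: 8.95
ee_pos: [0.4947, 0.2426, 0.0958]
orientation: [-180.0, -0.0, 14.7]
contact_force: [-0.3, 1.2, 3.7]
grip_width: 0.005
grip_force: 1.5
```

Emit:
play_rows --increments '[{"linear": [0, 0, 2], "rotation": [0, 0, 0]}, {"linear": [0, 0, 2], "rotation": [0, 0, 0]}, {"linear": [0, 0, 2], "rotation": [0, 0, 0]}, {"linear": [0, 0, 0], "rotation": [0, 0, 0]}, {"linear": [0, 0, 0], "rotation": [0, 0, 0]}]'

```text
clock: 9.57
ee_pos: [0.4946, 0.2426, 0.0897]
orientation: [-180.0, -0.0, 14.7]
contact_force: [0.3, 1.3, 3.8]
grip_width: 0.004
grip_force: 1.5
```

Emit:
play_rows --increments '[{"linear": [0, 0, 2], "rotation": [0, 0, 0]}, {"linear": [0, 0, 1], "rotation": [0, 0, 0]}, {"linear": [0, 0, 0], "rotation": [0, 0, 0]}, {"linear": [0, 0, 0], "rotation": [0, 0, 0]}]'

```text
clock: 10.07
ee_pos: [0.4947, 0.2426, 0.0869]
orientation: [-180.0, -0.0, 14.7]
contact_force: [-0.6, 0.6, 6.7]
grip_width: 0.007
grip_force: 3.3
```

Yellow is home (6.7 N at tip height 73 mm). Next, the look position for blue.

Emit:
play_rows --increments '[{"linear": [0, 0, -10], "rotation": [0, 0, 0]}, {"linear": [0, 0, -50], "rotation": [0, 0, 0]}, {"linear": [0, 0, -60], "rotation": [0, 0, 0]}, {"linear": [-33, 27, 0], "rotation": [0, 0, 0]}, {"linear": [-33, 27, 0], "rotation": [0, 0, 0]}]'

```text
clock: 10.7
ee_pos: [0.4437, 0.1729, 0.2072]
orientation: [180.0, -0.0, 14.8]
contact_force: [-0.8, -0.3, -0.3]
grip_width: 0.006
grip_force: 0.0
```

Emit:
play_rows --increments '[{"linear": [-33, 27, 0], "rotation": [0, 0, 0]}, {"linear": [-33, 27, 0], "rotation": [0, 0, 0]}, {"linear": [0, 0, 0], "rotation": [0, 0, 0]}, {"linear": [0, 0, 0], "rotation": [0, 0, 0]}, {"linear": [0, 0, 0], "rotation": [0, 0, 0]}]'

```text
clock: 11.32
ee_pos: [0.3946, 0.1051, 0.2065]
orientation: [-180.0, 0.0, 14.8]
contact_force: [-0.8, 0.6, -0.7]
grip_width: 0.004
grip_force: 0.0
```

```bash
python3 top.py .443 .118 wr3
```

```text
(1707, array([0.4435, 0.1154, 0.0834]), array([0.4441, 0.1157, 0.0838]), array([0.038, 0.039, 0.011]))
[0.3946145  0.10509857 0.20644812] 0.014
tool shift mm (to mean) [50.6  2.4 -0. ]
```

View pics/wr3.png

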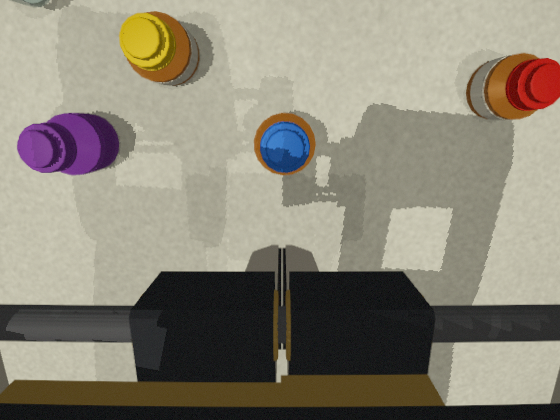

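The blue dome is at (285,146), ahead of the tips. Yellow (148,40) and red (540,83) stand upright.

Emit:
play_rows --increments '[{"linear": [50, 2, 0], "rotation": [0, 0, 0]}, {"linear": [0, 0, 40], "rotation": [0, 0, 0]}, {"linear": [0, 0, 40], "rotation": [0, 0, 0]}, {"linear": [0, 0, 13], "rotation": [0, 0, 0]}, {"linear": [0, 0, 0], "rotation": [0, 0, 0]}]'

```text
clock: 12.0
ee_pos: [0.4432, 0.1156, 0.1137]
orientation: [-180.0, 0.1, 14.7]
contact_force: [0.4, -0.0, 1.8]
grip_width: 0.007
grip_force: 0.0
```

Emit:
play_rows --increments '[{"linear": [0, 0, 0], "rotation": [0, 0, 0]}, {"linear": [0, 0, 5], "rotation": [0, 0, 0]}, {"linear": [0, 0, 4], "rotation": [0, 0, 0]}, {"linear": [0, 0, 0], "rotation": [0, 0, 0]}, {"linear": [0, 0, 0], "rotation": [0, 0, 0]}]'

```text
clock: 12.62
ee_pos: [0.4433, 0.1153, 0.1047]
orientation: [-180.0, -0.0, 14.7]
contact_force: [0.4, -0.6, 0.9]
grip_width: 0.007
grip_force: 0.0
```

Emit:
play_rows --increments '[{"linear": [0, 0, 3], "rotation": [0, 0, 0]}, {"linear": [0, 0, 3], "rotation": [0, 0, 0]}, {"linear": [0, 0, 3], "rotation": [0, 0, 0]}, {"linear": [0, 0, 0], "rotation": [0, 0, 0]}, {"linear": [0, 0, 0], "rotation": [0, 0, 0]}]'

```text
clock: 13.25
ee_pos: [0.4433, 0.1154, 0.0958]
orientation: [180.0, -0.0, 14.7]
contact_force: [0.8, 1.1, 3.1]
grip_width: 0.007
grip_force: 1.5
```

Emit:
play_rows --increments '[{"linear": [0, 0, 2], "rotation": [0, 0, 0]}, {"linear": [0, 0, 2], "rotation": [0, 0, 0]}, {"linear": [0, 0, 2], "rotation": [0, 0, 0]}, {"linear": [0, 0, 0], "rotation": [0, 0, 0]}, {"linear": [0, 0, 0], "rotation": [0, 0, 0]}]'

```text
clock: 13.88
ee_pos: [0.4432, 0.1153, 0.0896]
orientation: [-180.0, -0.0, 14.7]
contact_force: [0.7, -0.0, 3.0]
grip_width: 0.003
grip_force: 1.6
```

Emit:
play_rows --increments '[{"linear": [0, 0, 2], "rotation": [0, 0, 0]}, {"linear": [0, 0, 1], "rotation": [0, 0, 0]}, {"linear": [0, 0, 0], "rotation": [0, 0, 0]}, {"linear": [0, 0, 0], "rotation": [0, 0, 0]}]'

```text
clock: 14.38
ee_pos: [0.4433, 0.1154, 0.0869]
orientation: [180.0, -0.0, 14.7]
contact_force: [0.4, 0.1, 7.0]
grip_width: 0.005
grip_force: 3.3
```

Blue is home (7.0 N). I'll lift, back off and check everything.

Emit:
play_rows --increments '[{"linear": [0, 0, -10], "rotation": [0, 0, 0]}, {"linear": [0, 0, -50], "rotation": [0, 0, 0]}, {"linear": [0, 0, -60], "rotation": [0, 0, 0]}, {"linear": [-30, 0, -20], "rotation": [0, 0, 0]}, {"linear": [0, 0, 0], "rotation": [0, 0, 0]}]'

```text
clock: 15.0
ee_pos: [0.4137, 0.1076, 0.2287]
orientation: [180.0, -0.2, 14.7]
contact_force: [0.7, -0.2, -0.7]
grip_width: 0.005
grip_force: 0.0
```

Emit:
play_rows --increments '[{"linear": [0, 0, 0], "rotation": [0, 0, 0]}, {"linear": [0, 0, 0], "rotation": [0, 0, 0]}]'

```text
clock: 15.25
ee_pos: [0.4143, 0.1077, 0.2256]
orientation: [-180.0, 0.1, 14.7]
contact_force: [-0.4, 1.0, -0.6]
grip_width: 0.002
grip_force: 0.0
```

Run:
```python
from h import *
W0={n:np.load(f'{n}_W.npy') for n in('scene','side')}
for n in W0:
    im,d,W=cloud(n); cv2.imwrite(f'pics/{n}_end.png',im)
    for k,g in dict(red=(.545,-.069),yellow=(.495,.242),blue=(.444,.117),green=(.461,-.264),weight=(.65,.026),beaker=(.525,.375),dropper=(.525,-.387)).items():
        o=[]
        for w in(W0[n],W):
            p=w[(np.linalg.norm(w[...,:2]-g,axis=2)<.04)&(w[...,2]<.1)&(w[...,2]>.02)]
            o+=[((p.min(0)+p.max(0))/2)[:2].round(3),np.percentile(p[:,2],97).round(4)]
        print(n,k,*o)
```

```text
scene red [ 0.546 -0.068] 0.0845 [ 0.546 -0.068] 0.076
scene yellow [0.497 0.242] 0.0868 [0.499 0.242] 0.0763
scene blue [0.447 0.116] 0.0871 [0.448 0.116] 0.0756
scene green [ 0.463 -0.266] 0.0849 [ 0.465 -0.266] 0.0849
scene weight [0.652 0.024] 0.0454 [0.652 0.024] 0.0453
scene beaker [0.522 0.376] 0.0591 [0.522 0.376] 0.0588
scene dropper [ 0.53  -0.389] 0.0748 [ 0.531 -0.389] 0.0747
side red [ 0.542 -0.062] 0.085 [ 0.542 -0.062] 0.0767
side yellow [0.491 0.249] 0.0873 [0.491 0.249] 0.0766
side blue [0.44  0.121] 0.0877 [0.44  0.123] 0.0766
side green [ 0.458 -0.257] 0.0859 [ 0.458 -0.258] 0.0852
side weight [0.648 0.027] 0.0463 [0.648 0.028] 0.046
side beaker [0.521 0.378] 0.059 [0.521 0.379] 0.0589
side dropper [ 0.522 -0.381] 0.0757 [ 0.522 -0.38 ] 0.0751
```

View pics/side_end.png

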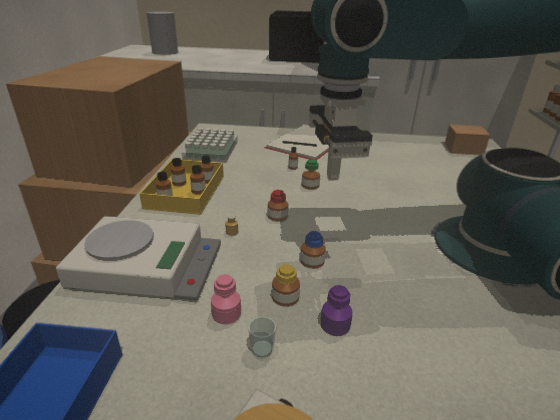

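The side view shows red (278,205), yellow (286,284) and blue (313,249) lowered and upright. All three tops are at 76 mm, green is still at 85 mm, nothing has shifted, and the arm is clear.

```bash
python3 -c "
from station import arm; print(arm.job_done())"
```

```text
the job is handed in; nothing more can be done
None
```

I pressed the red, yellow and blue caps home in that order (tops at about 76 mm), left green raised with nothing else moved, and handed the job in; the hand-in gave no verdict.

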